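# Retain the power board, then hover the heat sink over its module

## Robot

A 7-joint arm with a two-finger parallel gripper is mounted at the origin on the work surface. World frame = base frame: x ahead of the robot, y to its left, z up, the work surface at z = 0. Lengths are in m, angles in degrees, forces in N, time in s.
With the tool pointing down it reaches from about 0.4 to 0.85 m from the base axis. Payload 4.5 kg.
Tool frame: the origin (TCP) lies at the very end of the fingers, on their centre line; the grasp point (between the pads) lies 19 mm behind it; z points along the fingers, y is the line along which they close (so a half turn about z gives the same grasp; the last joint's range is limited). The gripper opens to 88 mm and grips with 3 to 60 N. Pads are 18 mm wide; open, the fingers measure 123 mm over their backs; the gripper's body (75 mm by 187 mm) begins 45 mm behind the grasp point.
Start: joints at [67.139, 39.483, -11.15, 89.685, 9.013, 51.709, -12.324], TCP at [0.262, -0.567, 0.239] pointing down, gripper open.
Joint ranges: [-172.22, 172.22], [-26.19, 119.32], [-84.43, 86.54], [7.71, 146.69], [-57.33, 237.33], [2.42, 119.75], [-152.13, 152.13]. Speed limits (degrees/s): [147.25, 147.25, 180, 180, 180, 180, 180].

## Interface

Orientations are given as [roll, pitch, yaw] about the fixed x, y, z axes, in that order (R = Rz(yaw) Ry(pitch) Rx(roll)).
In Python, from bench import robot, optics, ticket, look_for, outline_of gives the robot as it stands.
- The arm moves only by the tool drive_tool, never from a script. Its argument "steps" is text: rows parted by semicolons, each of 7 numbers parted by spaces: the opening, from 0 (shut) to 1 (fully open), then the shift along the tool's x, y, z in normalised numbers (1 is 50 cm), then the turn, a rotation vector about the tool's x, y, z in normalised numbers (1 is 90 degrees). In form: gripper dx dy dz rx ry rz; .... A call has 1 to 8 rows; each row is the pose to reach, as a shift and turn from the pose commanded when the call began, along the tool's axes at that moment; what a row does not reach only later rows make up. A row lasts 1/12 s, in which the tool goes at most 41.7 mm and 7.16 degrees, less where a joint would pass 70% of its speed; a pose out of reach is approached as far as the arm can. No shift or turn number may pass 1 either way. A call with a gripper value outside its range is refused whole. The fingers move at their own pace and stop on an object; "grip_force" is the grip in N (left out, the last holds). Time passes only in rows, so rows that repeat a pose let the fingers close. It gives the time, the measured TCP pose, the force, the opening and the grip force at its end, in the units of the state.
- robot.get_state(): the state, without advancing time (a new reading comes with each control period).
- optics.camera(name): name is "scene" or "side" or "wrist"; returns a dict with "image" (420x560x3 uint8, red, green, blue), "range_z" (420x560 float32, m along the optical axis (not along the pixel's ray), 0 where there is no reading), "mtx" (3x3 intrinsics, pixels), "pose" (4x4, takes a point from camera to world coordinates); the wrist camera has in their place "T_tool_cam" (4x4, takes a point from camera to tool coordinates, whose origin is the TCP and whose axes are the flange's). Camera axes: x right, y up, looking along -z (the intrinsics and any distortion apply to the point x, -y, -z); pixel columns grow to the right and rows downward; lengths in m; the calibration is good to about 2 mm. A picture is of the moment at which its call begins: read the wrist's pose just before it.
- ticket.job_done(): hands the job in; it is judged then, once.
Trained networks look in the newest picture that a camera, given by its name, has taken for a name from the list of things; names that differ only in an ending like _2 or _b are one class to them, and where a whole thing is asked for, a point or a joint stands for the part that bears it (a point fixed in the world has none). Each returns a list of dicts, best first, with "p" (0 to 1); they miss things now and then, are a little off and sometimes report something else, mostly with a low value. They report only what shows in the picture. A call takes as long as a camera call. They do not tell look-alikes from the thing itself.
- look_for(target, camera): "bbox" ([left, top, right, bottom] in pixels, round what is visible of it).
- outline_of(target, camera): "region" (420x560 bool, what is visible of it) and "bbox" ([left, top, right, bottom] in pixels, round what is visible of it).
The state is a dict: "time": time; "qpos": joint angles; "qd": joint speeds; "effort": joint torques, N m; "tool_pos": TCP position; "eef_rot": TCP orientation; "wrist_force": force on the tool from outside, world axes, zero at the start; "moment": the same for the moment, N m; "gripper_width": opening from 0.0 (shut) to 1.0 (fully open); "finger_force": force on a finger pad.
Only numpy, scipy, OpenCV 4.12 (cv2) and the standard library are available. Lean on these libraries where they do the work, as an engineer would, in place of code of your own. Each camera call takes 0.05 s, during which the arm holds its last target. There are 200 camera calls.

## Task

Lay the aluminium retaining bar across the jig's two slotted posts, centred and right down in both slots, setting it down rather than dropping it, and let it go. Then pick up the large finned heat sink, carry it over the bar and the tall parts without touching the jig, the board or the bar, and finish while still holding it level about 10 mm above the flat rectangular power module, centred on it with its long side along the module's, so that a colleague can slip the thermal pad in between. Do not put the heat sink down or let it go, and leave the other things on the bench where they are.

Things in the scene. Friction and masses are not known exactly. Their poses are not given: they have to be found in the camera images.
- jig: fixed repair jig: aluminium base plate 200 (x) x 240 (y) x 12 mm with a green board, top 24 mm above the bench. Origin: centre of its underside. On the board, in its frame: 3 capacitors in a row on either side (18 mm wide, tops at 57 mm, x = 0, 28, 56, y = +-71 mm); a relay 18 x 50 mm at x = 79, y = 0, top at 46 mm; the rest 36 mm or lower
- bar_seat (a point): midway between the jig's two steel slotted posts, at slot floor height (30 mm above the bench); axes as the jig's. Posts at y = +-100 mm, 20 mm long in y; slots 22 mm wide in x, open above and at the ends, cheek tops 48 mm above the bench. The seated bar's origin belongs here, its length along y, either way round
- module_top (a point): centre of the top face of the power module, a plain steel rectangle 60 (x) x 42 (y) x 12 mm on the board, top face 36 mm above the bench; axes as the jig's, x along the long side
- bar: loose aluminium retaining bar, about 140 g: 14 (x) x 230 (y, length) x 12 mm, with a grip block in the middle, also 14 mm thick, 44 mm long in y, its top 34 mm above the bar's underside. Origin: centre of the underside; z up. It lies on the bench block up, on one side of the jig, the heat sink on the other
- heatsink: loose finned aluminium heat sink, the larger of two, about 160 g: 60 (x) x 42 (y) x 40 mm high, 6 mm base plate below, fins along x; the outermost fins are its flat long sides, to be gripped across y (42 mm). Origin: centre of the underside; z up. Either way round fits the module
- spare_sink: bystander, leave alone: small spare finned aluminium heat sink, 34 x 28 x 20 mm; not the one to use. Origin: centre of its underside
- flux_jar: bystander, leave alone: small jar with a white cap, 44 mm wide, 45 mm tall. Origin: centre of its underside
- spool: bystander, leave alone: steel-coloured spool standing on its flange, 54 mm wide, 40 mm tall. Origin: centre of its underside
- small_board: bystander, leave alone: small green circuit board, 90 x 60 mm, lying flat, parts up to 16 mm high. Origin: centre of its underside
- meter: bystander, leave alone: orange hand multimeter, 75 x 150 x 41 mm, lying on its back. Origin: centre of its underside
- driver: bystander, leave alone: screwdriver lying on the bench. Origin: at its resting height on the bench
Mind the look-alikes: they are no part of the job. Leave any green or pink look-alike of the heatsink alone.

How it is judged:
By the outcome, as a careful person would: the job done as asked, in the order asked, and still so for the second after the job is handed in, while the arm keeps its last pose, push and grip.
It also fails if it takes over 64 s, if anything falls off the work surface, if the arm or the gripper's body presses on something with over 40 N, if the wrist force passes 120 N, or if a joint passes its speed limit or range.

## Working session

There is one attempt and no reset: what is moved stays moved. The work goes in short steps, Python scripts to look and compute and a tool call to move; the robot and the scene stay as the last step left them, time stands still between calls to the robot, and variables do not carry over. Pictures are saved under pics/ and viewed, at most 10 in all, crops included, and the job is handed in when it is done.

Besides the shell and the picture viewer there is one more tool, called after "Call:" as name(argument=value, ...) on one line, values as JSON. drive_tool: Moves the arm, as the interface text tells. Its arguments: {"type":"object","properties":{"steps":{"type":"string"},"grip_force":{"type":"number"}},"required":["steps"]}

```bash
mkdir -p pics; cat > h.py <<'E'
import numpy as np, cv2
from bench import robot, optics, ticket, look_for, outline_of
from scipy.spatial.transform import Rotation as R
def cloud(c, T=None):
    z=c["range_z"].astype(float); K=c["mtx"]; P=c["pose"] if T is None else T@c["T_tool_cam"]
    v,u=np.mgrid[0:z.shape[0],0:z.shape[1]]
    p=np.stack([(u-K[0,2])/K[0,0]*z,-(v-K[1,2])/K[1,1]*z,-z],-1)
    w=p@P[:3,:3].T+P[:3,3]; w[z<=0]=np.nan
    return w
def tool():
    s=robot.get_state(); T=np.eye(4); T[:3,:3]=R.from_euler('xyz',s["eef_rot"],degrees=True).as_matrix(); T[:3,3]=s["tool_pos"]; return s,T
E
python3 - <<'E'
from h import *
s,T=tool(); print(s)
ims=[]
for n in ["scene","side"]:
    c=optics.camera(n); w=cloud(c); np.savez(f"{n}.npz",w=w,im=c["image"])
    print(n,c.keys(),c["mtx"].tolist(),c["pose"].round(3).tolist())
    cv2.imwrite(f"pics/{n}.png",c["image"][:,:,::-1])
    for t in ["jig","bar","heatsink","spare_sink","flux_jar","spool","small_board","meter","driver"]:
        for o in outline_of(t,n)[:3]:
            q=w[o["region"]]; q=q[~np.isnan(q[:,0])]
            print(t,round(o["p"],2),o["bbox"],np.median(q,0).round(3) if len(q) else None, np.percentile(q[:,2],98).round(3) if len(q) else None)
E
```

```text
{'time': 0.0, 'qpos': array([ 67.13838282,  39.53461668, -11.14494833,  89.7461733 ,
         9.01367116,  51.70825306, -12.32405164]), 'qd': array([-0.03603353,  0.00087226,  0.00264928, -0.02092278,  0.04621587,
        0.0172683 , -0.08981916]), 'effort': array([ 5.53129485e-04, -5.27567196e+01, -1.26675155e+00, -1.53429329e+01,
       -5.26884897e-02,  6.63455750e-03,  1.56305373e-04]), 'tool_pos': array([ 0.26182271, -0.56680818,  0.23788842]), 'eef_rot': array([-1.79893290e+02,  8.25510706e-03,  2.48042245e+01]), 'wrist_force': array([-0.21861526, -0.97678594, -0.31443474]), 'moment': array([ 0.05593061, -0.02274723,  0.05942408]), 'finger_force': 0.0, 'gripper_width': 0.9991653777834897}
scene dict_keys(['image', 'range_z', 'mtx', 'pose']) [[418.89748422160756, 0.0, 283.3751498865782], [0.0, 418.89748422160756, 206.24637681900657], [0.0, 0.0, 1.0]] [[-0.62, -0.663, 0.419, 1.129], [0.784, -0.528, 0.326, 0.484], [0.004, 0.531, 0.847, 1.272], [0.0, 0.0, 0.0, 1.0]]
jig 0.82 [215.7, 192.8, 303.4, 273.1] [0.643 0.001 0.023] 0.056
jig 0.61 [278.9, 164.1, 291.2, 176.0] [ 0.382 -0.088 
[... 1115 characters left out ...]
 0.0, 1.0]]
jig 0.92 [209.7, 195.2, 286.4, 246.6] [0.616 0.015 0.023] 0.056
bar 0.71 [214.8, 269.7, 265.8, 325.3] [0.502 0.343 0.011] 0.034
heatsink 0.75 [291.6, 174.0, 309.4, 188.7] [ 0.532 -0.321  0.028] 0.041
heatsink 0.69 [346.4, 179.8, 357.7, 196.5] [ 0.325 -0.327  0.029] 0.041
heatsink 0.56 [312.4, 184.0, 333.8, 196.1] [ 0.424 -0.301  0.029] 0.041
spare_sink 0.46 [302.8, 256.7, 314.3, 267.1] [0.363 0.133 0.017] 0.023
flux_jar 0.47 [318.0, 211.0, 329.7, 227.9] [ 0.37  -0.081  0.03 ] 0.047
spool 0.61 [189.4, 327.1, 216.4, 356.7] [0.52  0.534 0.039] 0.042
meter 0.88 [151.3, 254.0, 197.4, 296.6] [0.714 0.361 0.033] 0.041
driver 0.57 [239.9, 169.4, 275.7, 185.6] [ 0.751 -0.305  0.017] 0.026
```

View pics/scene.png

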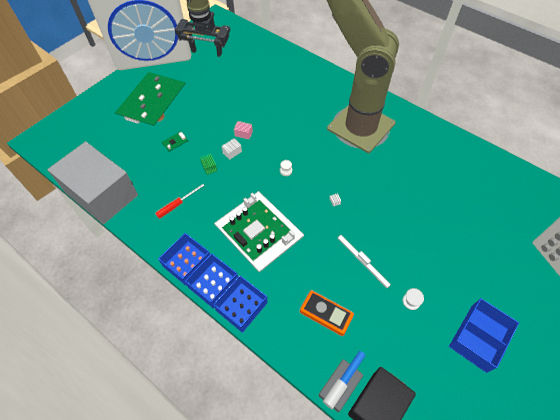

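View pics/side.png

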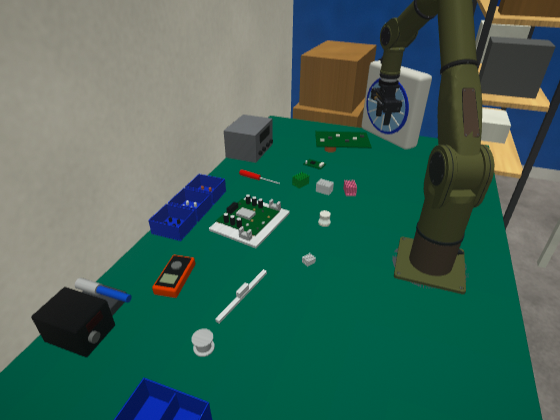

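The scene camera shows the jig at (260,230), the bar at (363,260) and three sinks of the same size: pink (243,130), silver (231,149) and green (209,163). There is also a small spare sink at (335,199). Of these, the plain aluminium one at (231,149) is my choice. I'll check it in a close crop.

```bash
cat >> h.py <<'E'
def plan(x,y,z,yaw):
    """shift in tool axes and turn (rotvec deg) from measured pose to pointing-down pose"""
    s,T=tool(); G=R.from_euler('xyz',[180,0,yaw],degrees=True).as_matrix()
    d=T[:3,:3].T@(np.array([x,y,z])-T[:3,3]); r=R.from_matrix(T[:3,:3].T@G).as_rotvec(degrees=True)
    print("t",round(s["time"],2),"shift",d.round(4),"turn",r.round(2)); return d,r
E
python3 - <<'E'
from h import *
a=np.load("scene.npz"); b=np.load("side.npz")
for n,d,lim in [("scene",a,0),("side",b,0)]:
    w=d["w"]
    def rect(m,name):
        q=w[m][:,:2]*1000; 
        if len(q)<5: return print(name,"few")
        r=cv2.minAreaRect(q.astype(np.float32)); print(n,name,len(q),np.round(r[0],1),np.round(r[1],1),round(r[2],1))
    x,y,z=w[...,0],w[...,1],w[...,2]
    rect((abs(x-.43)<.06)&(abs(y+.305)<.055)&(z>.033)&(z<.05),"sink top")
    rect((abs(x-.505)<.1)&(abs(y-.335)<.14)&(z>.006)&(z<.05)&(y<.47),"bar")
    rect((abs(x-.505)<.08)&(abs(y-.335)<.09)&(z>.026)&(z<.05),"barblock")
    rect((abs(x-.63)<.2)&(abs(y-.01)<.2)&(z>.009)&(z<.07)&((y>-.2)),"jig")
A=cv2.resize(a["im"][110:180,190:290],None,fx=5,fy=5,interpolation=2)
cv2.imwrite("pics/crop.png",A[:,:,::-1])
plan(.437,-.31,.33,0);plan(.437,-.31,.33,90)
print(optics.camera("wrist")["T_tool_cam"].round(3))
E
```

```text
scene sink top 143 [ 430.5 -315.3] [47.8 60.9] 84.3
scene bar 383 [503.9 331.1] [267.3 188.2] 88.6
scene barblock 64 [507.5 332.8] [43.9 15.2] 78.0
scene jig 4015 [648.9  12.5] [350.9 383.4] 86.6
side sink top 94 [ 427.4 -314.5] [50.1 62.7] 79.1
side bar 403 [503.5 334.9] [233.   16.7] 77.7
side barblock 74 [502.6 334.5] [44.4 14.7] 79.5
side jig 2962 [670.1   2.8] [319.  357.3] 0.0
t 1.0 shift [ 0.2667 -0.1603 -0.0913] turn [ 0.  -0.  24.8]
t 1.0 shift [ 0.2667 -0.1603 -0.0913] turn [ 1.00e-02  0.00e+00 -6.52e+01]
[[-0.     0.951  0.309  0.081]
 [ 1.     0.001 -0.001  0.001]
 [-0.001  0.309 -0.951 -0.145]
 [ 0.     0.     0.     1.   ]]
```

View pics/crop.png

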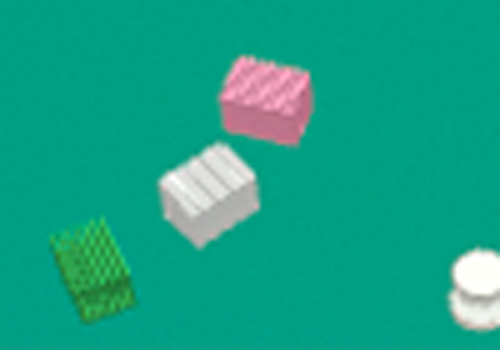

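Crop: the plain aluminium finned sink is in the middle at crop (210,195), with pink above right and green below left. I choose the silver one. Next I fly over with the wrist camera.

```bash
python3 - <<'E'
from h import *
plan(.50,-.30,.36,24.8); plan(.66,.0,.36,24.8)
E
```

```text
t 1.05 shift [ 0.328  -0.143  -0.1213] turn [ 0.01 -0.   -0.  ]
t 1.05 shift [ 0.5991 -0.3482 -0.1213] turn [ 0.01 -0.   -0.  ]
```

Units first: shifts go in shares of 50 cm and turns go in shares of 90 degrees. So 0.27 m is 0.54, 0.237 m is 0.474.

Call:
drive_tool(steps="1 0.04 -0.018 -0.04 0 0 0; 1 0.11 -0.048 -0.08 0 0 0; 1 0.18 -0.08 -0.1 0 0 0; 1 0.252 -0.11 -0.12 0 0 0; 1 0.326 -0.14 -0.15 0 0 0; 1 0.4 -0.17 -0.18 0 0 0; 1 0.474 -0.2 -0.2 0 0 0; 1 0.54 -0.23 -0.24 0 0 0")

```text
time: 1.72
tool_pos: [0.4593, -0.3478, 0.3577]
eef_rot: [-179.9, 0.0, 24.9]
wrist_force: [1.4, -0.2, -0.2]
gripper_width: 0.999
finger_force: 0.0
```

```bash
python3 - <<'E'
from h import *
s,T=tool(); c=optics.camera("wrist"); w=cloud(c,T); np.savez("w1.npz",w=w,im=c["image"])
cv2.imwrite("pics/w1.png",c["image"][:,:,::-1])
print(s["tool_pos"],s["qpos"].round(1))
x,y,z=w[...,0],w[...,1],w[...,2]
m=(abs(x-.43)<.05)&(abs(y+.315)<.045)&(z>.025)&(z<.06)
q=w[m]*1000; r=cv2.minAreaRect(q[:,:2].astype(np.float32)); print(r,len(q),np.percentile(q[:,2],[50,95]))
plan(.66,.0,.38,24.8)
E
```

```text
[ 0.45925282 -0.34784867  0.35773814] [ 39.7  28.8 -11.9  88.4   6.3  63.6 -38.8]
((429.8435363769531, -319.1863708496094), (41.88727951049805, 60.31336975097656), 79.82389068603516) 865 [38.96966417 40.5020787 ]
t 1.77 shift [ 0.3204 -0.2244 -0.014 ] turn [ 0.08 -0.66  0.76]
```

View pics/w1.png

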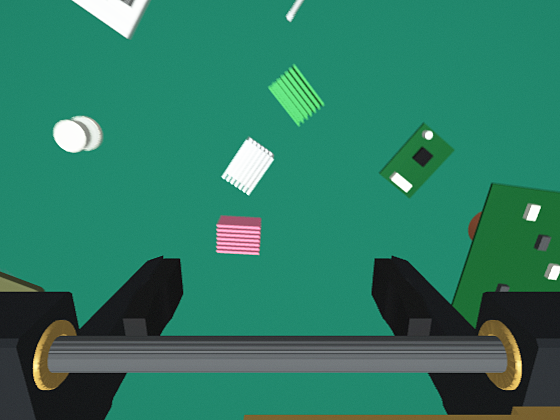

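The wrist picture shows silver at (247,165), pink at (238,235), green at (296,95) and the jar at (78,133). The silver sink fits a 41.9 x 60.3 mm rectangle at (430,-319) mm with its long axis at -10.2°. Next the jig.

Converted, 0.258 m is 0.516, 0.226 m is 0.452.

Call:
drive_tool(steps="1 0.06 -0.04 0 0 0 0; 1 0.12 -0.084 0 0 0 0; 1 0.186 -0.13 0 0 0 0; 1 0.252 -0.176 0 0 0 0; 1 0.32 -0.224 0 0 0 0; 1 0.386 -0.27 0 0 0 0; 1 0.452 -0.316 0 0 0 0; 1 0.516 -0.356 -0.02 0 0 0")

```text
time: 2.43
tool_pos: [0.6174, -0.0784, 0.3666]
eef_rot: [-179.9, 0.2, 24.9]
wrist_force: [1.1, -0.0, -0.5]
gripper_width: 1.0
finger_force: 0.0
```

Call:
drive_tool(steps="1 0.02 -0.03 0 0 0 0; 1 0.04 -0.08 0 0 0 0; 1 0.06 -0.12 0 0 0 0; 1 0.06 -0.12 0 0 0 0")

```text
time: 2.77
tool_pos: [0.6199, -0.0067, 0.3682]
eef_rot: [-179.7, -0.1, 25.3]
wrist_force: [-0.1, 1.3, 0.1]
gripper_width: 1.004
finger_force: 0.0
```

```bash
python3 - <<'E'
from h import *
s,T=tool(); c=optics.camera("wrist"); w=cloud(c,T); np.savez("w2.npz",w=w,im=c["image"])
cv2.imwrite("pics/w2.png",c["image"][:,:,::-1])
print(s["tool_pos"],s["qpos"].round(1))
x,y,z=w[...,0],w[...,1],w[...,2]
for lo,hi in [(.008,.07),(.044,.052),(.018,.03)]:
    m=(z>lo)&(z<hi)&(abs(x-.64)<.2)&(abs(y)<.2); m=m.astype(np.uint8)
    n,l,st,ce=cv2.connectedComponentsWithStats(m)
    for i in range(1,n):
        if st[i,4]<60: continue
        q=w[l==i]*1000; r=cv2.minAreaRect(q[:,:2].astype(np.float32)); print(lo,np.round(r[0],1),np.round(r[1],1),round(r[2],2),st[i],np.median(q[:,2]).round(1))
E
```

```text
[ 0.61989608 -0.00667437  0.36818605] [  3.6  32.4 -13.   79.7   7.1  68.7 -74.7]
0.008 [825.  -67.1] [ 29.8 217.4] 0.05 [ 307    0  180   79 2968] 41.8
0.008 [834.8 -30.5] [11.3 10.6] 70.67 [363   1  11  12  93] 16.0
0.008 [834.8 -90.9] [10.3 12.3] 2.21 [403  24  12  12  97] 15.8
0.008 [630.5 -13.9] [240.1 200.2] 80.27 [  177    33   219   214 24089] 23.0
0.008 [ 835.1 -120.5] [11.8 10.9] 68.03 [423  35  12  11  97] 15.9
0.008 [ 834.6 -150.8] [12.  10.1] 86.97 [443  46  12  11  94] 16.1
0.044 [810.9 -16.1] [ 1.2 77.4] 0.13 [324   0  59  32 122] 47.6
0.044 [ 810.9 -119.2] [107.2   5.3] 87.29 [390  31  77  46 163] 48.0
0.044 [708.4 -27.2] [49.9 17.8] 80.15 [302  85  39  35 535] 45.4
0.044 [619.1  89.3] [19.5  9.9] 80.81 [202 120  16  14 123] 46.9
0.044 [587.6  94.8] [19.9  9.9] 80.14 [189 141  16  14 115] 46.8
0.044 [ 585.3 -107.4] [20.3  9.8] 80.66 [325 205  14  13  98] 47.0
0.044 [ 553.9 -101.9] [19.6  9.5] 79.32 [311 223  14  12  94] 47.2
0.018 [811.1  -9.6] [90.6  1.2] 89.82 [312   0  67  35 186] 23.9
0.018 [ 811.9 -116.4] [111.9  27.9] 75.22 [384  14  76  64 262] 24.0
0.018 [640.2 -15.6] [168.5 170.5] 80.22 [  205    52   171   173 12198] 23.3
0.018 [603.8  92.1] [20.1 41.4] 80.19 [195 118  26  35 227] 28.7
0.018 [ 569.2 -104.6] [20.8 42.5] 79.86 [309 200  29  26 214] 28.7
```

View pics/w2.png

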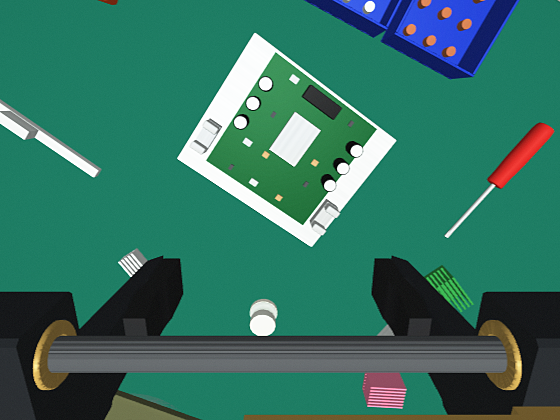

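Jig: centre (630.5,-13.9) mm, yaw about -9.8°. The posts at pixels (206,137) and (324,215) put the bar seat at (586.5,-6.3), which is jig x ≈ -44.6. The module is at (295,138). Next the bar.

```bash
python3 - <<'E'
from h import *
w=np.load("w2.npz")["w"]; x,y,z=w[...,0],w[...,1],w[...,2]
m=((z>.0325)&(z<.039)&(abs(x-.64)<.06)&(abs(y+.015)<.05)).astype(np.uint8)
n,l,st,ce=cv2.connectedComponentsWithStats(m)
for i in range(1,n):
    if st[i,4]>200:
        q=w[l==i]*1000; r=cv2.minAreaRect(q[:,:2].astype(np.float32)); print(r,np.median(q,0),q.mean(0))
plan(.505,.30,.30,-10.5); plan(.503,.334,.25,-10.5)
E
```

```text
((650.2891845703125, -17.255149841308594), (42.05170822143555, 59.90471649169922), 80.27696990966797) [651.25555438 -16.90640408  35.25931896] [650.95904588 -17.02143631  35.24849432]
t 2.82 shift [ 0.0276 -0.3296  0.0688] turn [-1.100e-01 -2.000e-02  3.562e+01]
t 2.82 shift [ 0.0402 -0.3612  0.1188] turn [-1.100e-01 -2.000e-02  3.562e+01]
```

Converted, -0.288 m is -0.576, -0.252 m is -0.504, -53 degrees is -0.5889.

Call:
drive_tool(steps="1 0.006 -0.05 0 0 0 -0.0556; 1 0.016 -0.12 0.02 0 0 -0.1333; 1 0.024 -0.2 0.04 0 0 -0.2111; 1 0.032 -0.276 0.06 0 0 -0.2889; 1 0.04 -0.352 0.08 0 0 -0.3667; 1 0.048 -0.428 0.1 0 0 -0.4444; 1 0.056 -0.504 0.12 0 0 -0.5222; 1 0.064 -0.576 0.14 0 0 -0.5889")

```text
time: 3.48
tool_pos: [0.5284, 0.2612, 0.2979]
eef_rot: [179.9, 0.0, 78.0]
wrist_force: [0.5, 0.1, -0.2]
gripper_width: 1.0
finger_force: 0.0
```

```bash
python3 - <<'E'
from h import *
plan(.503,.334,.26,79)
print(robot.get_state()["qpos"].round(1))
E
```

```text
t 3.48 shift [ 0.066  -0.04    0.0378] turn [ 0.07  0.03 -0.98]
[-15.3  34.5 -27.   91.3  17.6  58.4 -59.4]
```

Converted, 0.04 m is 0.08, -0.03 m is -0.06, -1 degrees is -0.0111.

Call:
drive_tool(steps="1 0.02 -0.02 0.02 0 0 0; 1 0.05 -0.04 0.04 0 0 -0.0111; 1 0.07 -0.06 0.06 0 0 -0.0111; 1 0.08 -0.07 0.076 0 0 -0.0111; 1 0.08 -0.07 0.076 0 0 -0.0111; 1 0.08 -0.07 0.076 0 0 -0.0111")

```text
time: 3.98
tool_pos: [0.5033, 0.3062, 0.2599]
eef_rot: [180.0, 0.1, 78.7]
wrist_force: [-0.1, -0.8, -0.6]
gripper_width: 0.995
finger_force: 0.0
```

```bash
python3 - <<'E'
from h import *
s,T=tool(); c=optics.camera("wrist"); w=cloud(c,T)
print(s["tool_pos"],s["qd"].round(1))
x,y,z=w[...,0],w[...,1],w[...,2]
for lo,hi in [(.008,.04),(.03,.04)]:
    m=((z>lo)&(z<hi)&(abs(x-.50)<.1)&(abs(y-.33)<.14)).astype(np.uint8)
    n,l,st,ce=cv2.connectedComponentsWithStats(m)
    for i in range(1,n):
        if st[i,4]<60: continue
        q=w[l==i]*1000; r=cv2.minAreaRect(q[:,:2].astype(np.float32)); print(lo,np.round(r[0],1),np.round(r[1],1),round(r[2],2),st[i],np.median(q[:,2]).round(1))
cv2.imwrite("pics/w3.png",c["image"][:,:,::-1])
plan(.503,.334,.1,79)
E
```

```text
[0.50325746 0.30623199 0.25994125] [ 0.9 -0.7  0.5 -1.1 -0.   0.3 -0.1]
0.008 [505.8 330.8] [228.5  14. ] 77.38 [ 266   31   17  211 2711] 11.5
0.03 [506.  330.9] [42.9 13.6] 78.19 [267 127  14  42 566] 33.3
t 4.03 shift [ 0.0274 -0.0065  0.1604] turn [ 0.08  0.05 -0.33]
```

View pics/w3.png

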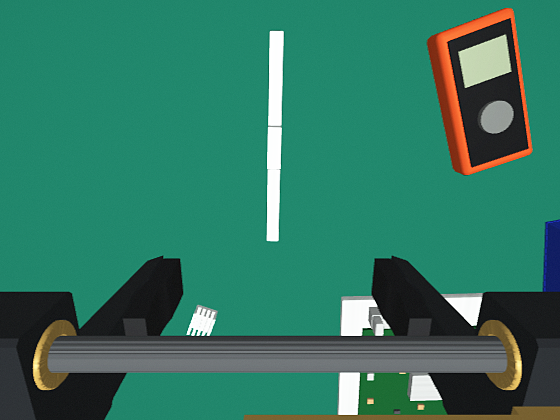

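Bar: pixels (276,30)-(272,240), block at (274,148), giving (505.9,330.9) mm along 77.5°. The meter (485,95) and the spare sink (203,320) are clear of the fingers. I'll descend.

```bash
python3 - <<'E'
from h import *
plan(.5059,.3309,.008,77.5)
E
```

```text
t 4.03 shift [ 0.025  -0.0032  0.2524] turn [0.08 0.05 1.17]
```

Converted, 0.2 m is 0.4, 0.025 m is 0.05, 1.2 degrees is 0.0133.

Call:
drive_tool(steps="1 0.02 -0.002 0.04 0 0 0.0111; 1 0.04 -0.006 0.11 0 0 0.0133; 1 0.05 -0.006 0.18 0 0 0.0133; 0.8 0.05 -0.006 0.25 0 0 0.0133; 0.6 0.05 -0.006 0.31 0 0 0.0133; 0.6 0.05 -0.006 0.36 0 0 0.0133; 0.6 0.05 -0.006 0.39 0 0 0.0133; 0.6 0.05 -0.006 0.4 0 0 0.0133")

```text
time: 4.7
tool_pos: [0.5049, 0.3303, 0.058]
eef_rot: [-180.0, 0.2, 77.5]
wrist_force: [-0.2, 0.1, 0.5]
gripper_width: 0.646
finger_force: 0.0
```

```bash
python3 - <<'E'
from h import *
plan(.5059,.3309,.008,77.5)
E
```

```text
t 4.7 shift [0.001  0.0009 0.05  ] turn [-0.05  0.2  -0.02]
```

Converted, 0.049 m is 0.098, 0.02 m is 0.04.

Call:
drive_tool(steps="0.6 0.002 0.002 0.04 0 0 0; 0.6 0.002 0.002 0.07 0 0 0; 0.6 0.002 0.002 0.09 0 0 0; 0.6 0.002 0.002 0.098 0 0 0; 0.3 0.002 0.002 0.098 0 0 0; 0.2 0.002 0.002 0.098 0 0 0; 0 0.002 0.002 0.098 0 0 0; 0 0.002 0.002 0.098 0 0 0", grip_force=25)

```text
time: 5.37
tool_pos: [0.5062, 0.3339, 0.0121]
eef_rot: [179.9, -0.1, 77.6]
wrist_force: [0.1, 0.5, -0.6]
gripper_width: 0.322
finger_force: 0.0
```

Call:
drive_tool(steps="0 0 0 0 0 0 0; 0 0 0 0 0 0 0; 0 0 0 0 0 0 0; 0 0 0 0 0 0 0")

```text
time: 5.7
tool_pos: [0.5058, 0.3337, 0.0116]
eef_rot: [180.0, -0.0, 77.6]
wrist_force: [-0.7, -0.2, 3.9]
gripper_width: 0.157
finger_force: 25.0
```

Converted, -0.15 m is -0.3, -0.145 m is -0.29.

Call:
drive_tool(steps="0 0 0 -0.008 0 0 0; 0 0 0 -0.03 0 0 0; 0 0 0 -0.07 0 0 0; 0 0 0 -0.12 0 0 0; 0 0 0 -0.18 0 0 0; 0 0 0 -0.24 0 0 0; 0 0 0 -0.29 0 0 0; 0 0 0 -0.3 0 0 0")

```text
time: 6.37
tool_pos: [0.5074, 0.3353, 0.1661]
eef_rot: [179.7, -0.4, 77.6]
wrist_force: [-0.6, 0.2, -1.5]
gripper_width: 0.152
finger_force: 25.0
```

```bash
python3 - <<'E'
from h import *
print(robot.get_state()["qpos"].round(1))
plan(.5865,-.0063,.16,80.2)
E
```

```text
[-25.   44.4 -22.9  96.7  23.5  43.2 -71.6]
t 6.37 shift [-0.3167  0.1507  0.0048] turn [ 0.28 -0.35 -2.61]
```

Converted, -0.205 m is -0.41, -0.175 m is -0.35, -1.5 degrees is -0.0167.

Call:
drive_tool(steps="0 -0.02 0.01 0 0 0 0; 0 -0.06 0.03 0 0 0 0; 0 -0.11 0.054 0 0 0 -0.0056; 0 -0.17 0.082 0 0 0 -0.0111; 0 -0.23 0.11 0 0 0 -0.0167; 0 -0.29 0.138 0 0 0 -0.0222; 0 -0.35 0.166 0 0 0 -0.0289; 0 -0.41 0.194 0 0 0 -0.0289")

```text
time: 7.03
tool_pos: [0.5549, 0.1091, 0.1591]
eef_rot: [-179.8, 0.2, 80.2]
wrist_force: [0.5, 0.1, -1.9]
gripper_width: 0.157
finger_force: 25.0
```

Converted, -0.09 m is -0.18, -0.085 m is -0.17.

Call:
drive_tool(steps="0 -0.06 0.028 0 0 0 0; 0 -0.11 0.052 0 0 0 0; 0 -0.15 0.072 0 0 0 0; 0 -0.17 0.082 0 0 0 0; 0 -0.18 0.088 0 0 0 0; 0 -0.18 0.088 0 0 0 0; 0 -0.18 0.088 0 0 0 0")

```text
time: 7.62
tool_pos: [0.5836, 0.018, 0.1607]
eef_rot: [-179.9, -0.1, 80.3]
wrist_force: [-0.1, -0.0, -2.3]
gripper_width: 0.157
finger_force: 25.0
```

```bash
python3 - <<'E'
from h import *
plan(.5865,-.0063,.16,80.2)
s,T=tool(); c=optics.camera("wrist"); w=cloud(c,T); np.savez("w4.npz",w=w,im=c["image"],T=T)
cv2.imwrite("pics/w4.png",c["image"][:,:,::-1])
x,y,z=w[...,0],w[...,1],w[...,2]
for lo,hi in [(.042,.052),(.15,.175),(.172,.19)]:
    m=((z>lo)&(z<hi)).astype(np.uint8)
    n,l,st,ce=cv2.connectedComponentsWithStats(m)
    for i in range(1,n):
        if st[i,4]<60: continue
        q=w[l==i]*1000; r=cv2.minAreaRect(q[:,:2].astype(np.float32)); print(lo,np.round(r[0],1),np.round(r[1],1),round(r[2],2),st[i],np.median(q[:,2]).round(1))
E
```

```text
t 7.62 shift [-0.0235  0.0069  0.0006] turn [-0.08 -0.07  0.1 ]
0.042 [583.5  95.2] [19.5  2.4] 79.3 [255  84   4  30 114] 46.9
0.042 [618.5  89.2] [19.5  9.9] 80.67 [300  84  15  30 419] 47.0
0.042 [692.4  49. ] [17.1  6.8] 64.07 [410 127  18  25 124] 47.4
0.042 [665.3  53.8] [17.4  7.6] 59.55 [372 128  17  25  95] 47.3
0.042 [708.  -27.1] [50.1 18.7] 80.36 [ 425  200   32   60 1450] 45.3
0.042 [ 369.8 -113. ] [ 7.1 25.1] 77.28 [ 56 373  29   5 103] 44.5
0.15 [595.6  82.1] [94.3 14.1] 80.16 [ 258    0   38  252 8644] 160.4
0.15 [572.   29.1] [ 2.5 13.3] 68.6 [226 256  33  20 451] 168.7
0.15 [600.3  24.2] [13.3  2.9] 3.72 [295 256  33  20 451] 168.5
0.15 [572.7 -50.5] [29.  13.9] 79.98 [ 263  373   27   42 1128] 160.3
0.172 [581.9  21.8] [37.8 38.9] 49.19 [ 217  247  120   89 5019] 182.3
```

View pics/w4.png

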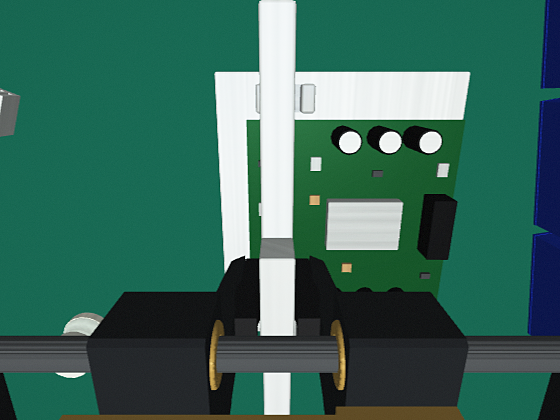

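Wrist view: the bar is held along columns 258-296 with the block's end face at (277,247). The +y post cheeks show at (262,98) and (308,98), agreeing with the earlier fit to within 1 mm. Next I check the bar's offset along its length from the block face.

```bash
python3 - <<'E'
from h import *
d=np.load("w4.npz"); w=d["w"]; T=d["T"]
p=(w-T[:3,3])@T[:3,:3]*1000
for r in range(230,275,3): print(r,p[r,277].round(1),p[r,268].round(1))
plan(.5860,-.0036,.06,80.2)
E
```

```text
230 [22.1  1.2  0.9] [22.5 -2.7  0. ]
233 [20.8  1.2  0.6] [21.2 -2.7 -0.4]
236 [20.   1.2 -0.8] [19.1 -2.8  1.2]
239 [18.9  1.2 -1.6] [19.4 -2.7 -2.7]
242 [19.3  1.2 -5.8] [19.5 -2.6 -6.4]
245 [19.1  1.2 -8.6] [ 19.8  -2.5 -10.1]
248 [ 19.4   1.2 -12.2] [ 19.2  -2.5 -11.8]
251 [ 19.8   1.2 -16. ] [ 19.6  -2.4 -15.5]
254 [ 19.4   1.2 -17.8] [ 19.6  -2.3 -18.3]
257 [ 19.1   1.2 -20. ] [ 19.8  -2.3 -21.3]
260 [ 18.3   1.2 -21. ] [ 18.2  -2.3 -20.7]
263 [ 17.1   1.2 -21.1] [ 17.   -2.3 -20.9]
266 [ 16.1   1.2 -21.7] [ 16.1  -2.3 -21.7]
269 [ 14.9   1.2 -21.8] [ 14.6  -2.3 -21.3]
272 [ 13.9   1.2 -22.5] [ 13.4  -2.3 -21.4]
t 7.67 shift [-0.0217  0.0061  0.1009] turn [-0.06 -0.08  0.16]
```

Converted, 0.09 m is 0.18, 0.08 m is 0.16.

Call:
drive_tool(steps="0 -0.012 0.004 0.02 0 0 0; 0 -0.028 0.008 0.05 0 0 0; 0 -0.04 0.012 0.09 0 0 0; 0 -0.044 0.012 0.13 0 0 0; 0 -0.044 0.012 0.16 0 0 0; 0 -0.044 0.012 0.176 0 0 0; 0 -0.044 0.012 0.18 0 0 0; 0 -0.044 0.012 0.18 0 0 0")

```text
time: 8.33
tool_pos: [0.5862, -0.0055, 0.0707]
eef_rot: [-180.0, -0.0, 80.3]
wrist_force: [0.4, -0.6, -1.6]
gripper_width: 0.157
finger_force: 25.0
```

```bash
python3 - <<'E'
from h import *
plan(.5860,-.0036,.042,80.2)
E
```

```text
t 8.33 shift [ 0.0018 -0.0005  0.0287] turn [-0.05 -0.01  0.08]
```

Converted, 0.026 m is 0.052, 0.01 m is 0.02.

Call:
drive_tool(steps="0 0.002 0 0.008 0 0 0; 0 0.004 0 0.02 0 0 0; 0 0.004 0 0.032 0 0 0; 0 0.004 0 0.04 0 0 0; 0 0.004 0 0.046 0 0 0; 0 0.004 0 0.05 0 0 0; 0 0.004 0 0.052 0 0 0; 0 0.004 0 0.052 0 0 0")

```text
time: 9.0
tool_pos: [0.5868, -0.0045, 0.045]
eef_rot: [-180.0, 0.0, 80.2]
wrist_force: [0.1, -0.7, -2.3]
gripper_width: 0.156
finger_force: 25.0
```

Converted, 0.003 m is 0.006, 0.002 m is 0.004.

Call:
drive_tool(steps="0 0 0 0.002 0 0 0; 0 0 0 0.004 0 0 0; 0 0 0 0.006 0 0 0; 0 0 0 0.006 0 0 0; 0 0 0 0.006 0 0 0")

```text
time: 9.42
tool_pos: [0.5868, -0.0044, 0.0422]
eef_rot: [180.0, 0.0, 80.2]
wrist_force: [0.2, 0.0, -1.4]
gripper_width: 0.155
finger_force: 25.0
```

Converted, 0.0015 m is 0.003, 0.001 m is 0.002.

Call:
drive_tool(steps="0 0 0 0.001 0 0 0; 0 0 0 0.002 0 0 0; 0 0 0 0.003 0 0 0; 0 0 0 0.003 0 0 0")

```text
time: 9.75
tool_pos: [0.587, -0.0044, 0.0416]
eef_rot: [180.0, 0.0, 80.2]
wrist_force: [-2.0, 0.1, 6.4]
gripper_width: 0.16
finger_force: 25.0
```

Contact shows as a +8 N change at TCP z 0.0416, which matches the slot floor. Now I release.

Call:
drive_tool(steps="0.2 0 0 0 0 0 0; 0.25 0 0 0 0 0 0; 0.3 0 0 0 0 0 0; 0.4 0 0 0 0 0 0; 0.4 0 0 0 0 0 0; 0.4 0 0 0 0 0 0")

```text
time: 10.25
tool_pos: [0.5868, -0.0044, 0.0406]
eef_rot: [-180.0, 0.0, 80.2]
wrist_force: [-0.3, 0.2, -0.2]
gripper_width: 0.4
finger_force: 0.0
```

Converted, -0.18 m is -0.36, -0.16 m is -0.32.

Call:
drive_tool(steps="0.4 0 0 -0.02 0 0 0; 0.4 0 0 -0.05 0 0 0; 0.4 0 0 -0.09 0 0 0; 0.4 0 0 -0.14 0 0 0; 0.4 0 0 -0.2 0 0 0; 0.4 0 0 -0.26 0 0 0; 0.5 0 0 -0.32 0 0 0; 0.6 0 0 -0.36 0 0 0")

```text
time: 10.92
tool_pos: [0.5876, -0.004, 0.2244]
eef_rot: [179.8, -0.1, 80.2]
wrist_force: [-0.2, -0.1, 0.6]
gripper_width: 0.531
finger_force: 0.0
```

Converted, -0.06 m is -0.12, -0.04 m is -0.08.

Call:
drive_tool(steps="0.8 -0.02 0 -0.04 0 0 0; 1 -0.05 0 -0.08 0 0 0; 1 -0.08 0 -0.12 0 0 0; 1 -0.08 0 -0.12 0 0 0; 1 -0.08 0 -0.12 0 0 0")

```text
time: 11.33
tool_pos: [0.5803, -0.0445, 0.282]
eef_rot: [179.9, -0.0, 80.1]
wrist_force: [0.2, 0.1, 0.1]
gripper_width: 0.909
finger_force: 0.0
```

```bash
python3 - <<'E'
from h import *
s,T=tool(); c=optics.camera("wrist"); w=cloud(c,T); np.savez("w5.npz",w=w,im=c["image"],T=T)
cv2.imwrite("pics/w5.png",c["image"][:,:,::-1])
x,y,z=w[...,0],w[...,1],w[...,2]; near=(abs(x-.63)<.13)&(abs(y)<.15)
for lo,hi in [(.044,.052),(.038,.0435),(.058,.070)]:
    m=(near&(z>lo)&(z<hi)).astype(np.uint8)
    n,l,st,ce=cv2.connectedComponentsWithStats(m)
    for i in range(1,n):
        if st[i,4]<60: continue
        q=w[l==i]*1000; r=cv2.minAreaRect(q[:,:2].astype(np.float32)); print(lo,np.round(r[0],1),np.round(r[1],1),round(r[2],2),st[i],np.median(q[:,2]).round(1))
plan(.43,-.319,.25,-10)
print(s["qpos"].round(1))
E
```

```text
0.044 [587.   94.4] [19.5  9.7] 79.94 [252  19  11  23 230] 47.0
0.044 [618.5  88.7] [19.3  9.9] 80.8 [285  19  11  23 241] 46.9
0.044 [707.9 -27.9] [49.3 18.5] 79.74 [381 110  21  48 774] 45.4
0.044 [ 553.7 -101.7] [18.7  9.2] 79.43 [257 215   9  16 142] 47.3
0.044 [ 585.3 -107.1] [19.5  9.3] 80.63 [285 214   9  17 143] 47.1
0.038 [599.   59.8] [92.6 13.7] 80.08 [ 269   15   14   99 1374] 41.1
0.038 [700.8 -23.6] [51.8 15. ] 62.33 [379 109  21  48  87] 40.5
0.038 [575.2 -76.8] [88.  12.9] 79.72 [270 159  12  75 896] 41.3
0.058 [587.3  -7.4] [44.  13.4] 79.8 [269 114  14  45 621] 63.2
t 11.38 shift [-0.297  -0.1006  0.0307] turn [-1.000e-02 -2.000e-02  9.019e+01]
[ 18.2  35.6 -31.8  93.8  21.6  56.7 -30.6]
```

View pics/w5.png

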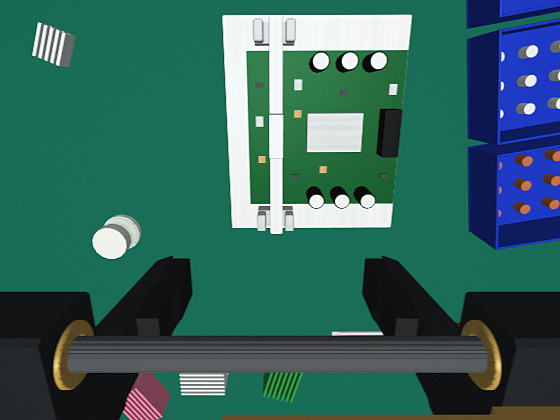

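The bar is seated: its top is 41 mm against cheeks at 47 mm. The block is at (275,135), within about 1 mm of the middle of the posts. Now to the heat sink.

Converted, -0.215 m is -0.43, -0.04 m is -0.08, 53 degrees is 0.5889.

Call:
drive_tool(steps="1 -0.03 -0.01 0 0 0 0.0556; 1 -0.08 -0.026 0 0 0 0.1222; 1 -0.13 -0.044 0 0 0 0.2; 1 -0.19 -0.064 0 0 0 0.2778; 1 -0.25 -0.084 0 0 0 0.3556; 1 -0.31 -0.104 0 0 0 0.4333; 1 -0.37 -0.126 0.02 0 0 0.5111; 1 -0.43 -0.146 0.04 0 0 0.5889")

```text
time: 12.05
tool_pos: [0.4707, -0.2429, 0.2598]
eef_rot: [-179.9, 0.0, 27.0]
wrist_force: [0.6, -0.4, 0.0]
gripper_width: 1.0
finger_force: 0.0
```

```bash
python3 - <<'E'
from h import *
plan(.43,-.319,.25,-10)
E
```

```text
t 12.05 shift [-0.0708  0.0494  0.0097] turn [-6.000e-02  3.000e-02  3.698e+01]
```

Converted, -0.066 m is -0.132, -0.06 m is -0.12, 37 degrees is 0.4111.

Call:
drive_tool(steps="1 -0.03 0.02 0 0 0 0.0667; 1 -0.06 0.04 0 0 0 0.1444; 1 -0.08 0.06 0 0 0 0.2222; 1 -0.104 0.076 0 0 0 0.3; 1 -0.12 0.09 0 0 0 0.3667; 1 -0.132 0.096 0 0 0 0.4111; 1 -0.132 0.096 0 0 0 0.4111; 1 -0.132 0.096 0 0 0 0.4111")

```text
time: 12.72
tool_pos: [0.4347, -0.3148, 0.2597]
eef_rot: [-179.9, 0.1, -9.6]
wrist_force: [1.0, -0.2, -0.8]
gripper_width: 1.004
finger_force: 0.0
```

```bash
python3 - <<'E'
from h import *
s,T=tool(); c=optics.camera("wrist"); w=cloud(c,T)
x,y,z=w[...,0],w[...,1],w[...,2]
m=(abs(x-.43)<.05)&(abs(y+.315)<.05)&(z>.03)&(z<.06)
q=w[m]*1000; r=cv2.minAreaRect(q[:,:2].astype(np.float32)); print(r,len(q),np.percentile(q[:,2],[50,95]))
h=c["image"][m].mean(0); print("colour",h)
yaw=r[2]-90 if r[1][0]<r[1][1] else r[2]
plan(r[0][0]/1000,r[0][1]/1000,.014,yaw); print(yaw,s["qpos"].round(1))
E
```

```text
((429.96868896484375, -319.4293518066406), (41.27841567993164, 60.22395706176758), 79.77916717529297) 1227 [39.17767247 40.48927962]
colour [246.78973105 248.27057865 248.00570497]
t 12.77 shift [-0.004   0.0061  0.2459] turn [-0.08  0.07  0.65]
-10.220832824707031 [ 35.3  31.2  -6.9 103.6   4.9  45.7 -73.6]
```

Converted, 0.195 m is 0.39, 0.185 m is 0.37, 0.6 degrees is 0.0067.

Call:
drive_tool(steps="1 -0.004 0.006 0.04 0 0 0.0056; 1 -0.008 0.012 0.11 0 0 0.0067; 1 -0.008 0.012 0.19 0 0 0.0067; 1 -0.008 0.012 0.26 0 0 0.0067; 1 -0.008 0.012 0.32 0 0 0.0067; 1 -0.008 0.012 0.37 0 0 0.0067; 1 -0.008 0.012 0.39 0 0 0.0067; 1 -0.008 0.012 0.39 0 0 0.0067")

```text
time: 13.43
tool_pos: [0.4292, -0.3193, 0.0635]
eef_rot: [-179.8, 0.2, -10.2]
wrist_force: [0.6, -0.8, 0.8]
gripper_width: 1.0
finger_force: 0.0
```

```bash
python3 - <<'E'
from h import *
plan(.43,-.3194,.009,-10.2)
E
```

```text
t 13.43 shift [0.0011 0.0001 0.0545] turn [-0.16  0.23 -0.05]
```

Converted, 0.053 m is 0.106, 0.049 m is 0.098.

Call:
drive_tool(steps="1 0 0 0.04 0 0 0; 1 0 0 0.076 0 0 0; 1 0 0 0.098 0 0 0; 1 0 0 0.106 0 0 0; 0.8 0 0 0.106 0 0 0; 0.6 0 0 0.106 0 0 0; 0.5 0 0 0.106 0 0 0; 0.2 0 0 0.106 0 0 0", grip_force=35)

```text
time: 14.1
tool_pos: [0.4304, -0.3217, 0.0137]
eef_rot: [180.0, -0.1, -10.4]
wrist_force: [-1.1, 0.4, 0.1]
gripper_width: 0.723
finger_force: 0.0
```

Call:
drive_tool(steps="0.2 0 0 0 0 0 0; 0.2 0 0 0 0 0 0; 0.2 0 0 0 0 0 0; 0.2 0 0 0 0 0 0; 0.2 0 0 0 0 0 0")

```text
time: 14.52
tool_pos: [0.43, -0.321, 0.0129]
eef_rot: [-180.0, -0.0, -10.4]
wrist_force: [0.5, 1.3, 4.3]
gripper_width: 0.474
finger_force: 35.0
```

Converted, -0.16 m is -0.32, -0.09 m is -0.18.

Call:
drive_tool(steps="0.2 0 0 -0.008 0 0 0; 0.2 0 0 -0.03 0 0 0; 0.2 0 0 -0.07 0 0 0; 0.2 0 0 -0.12 0 0 0; 0.2 0 0 -0.18 0 0 0; 0.2 0 0 -0.24 0 0 0; 0.2 0 0 -0.29 0 0 0; 0.2 0 0 -0.32 0 0 0")

```text
time: 15.18
tool_pos: [0.4302, -0.3222, 0.1761]
eef_rot: [179.9, -0.2, -10.4]
wrist_force: [-0.3, -0.3, -2.5]
gripper_width: 0.469
finger_force: 35.0
```

```bash
python3 - <<'E'
from h import *
plan(.6503,-.0173,.17,-9.8)
E
```

```text
t 15.18 shift [ 0.1612 -0.3397  0.006 ] turn [ 0.11 -0.2  -0.64]
```

Converted, -0.2 m is -0.4, -0.17 m is -0.34, -0.6 degrees is -0.0067.

Call:
drive_tool(steps="0.2 0.008 -0.016 0 0 0 0; 0.2 0.026 -0.054 0 0 0 0; 0.2 0.05 -0.104 0 0 0 0; 0.2 0.078 -0.16 0 0 0 0; 0.2 0.106 -0.22 0 0 0 -0.0033; 0.2 0.134 -0.28 0 0 0 -0.0067; 0.2 0.162 -0.34 0 0 0 -0.0067; 0.2 0.19 -0.4 0 0 0 -0.0067")

```text
time: 15.85
tool_pos: [0.5593, -0.1394, 0.1716]
eef_rot: [-180.0, 0.1, -9.8]
wrist_force: [0.5, -0.6, -1.0]
gripper_width: 0.473
finger_force: 35.0
```

Converted, -0.139 m is -0.278, -0.138 m is -0.276.

Call:
drive_tool(steps="0.2 0.028 -0.06 0 0 0 0; 0.2 0.056 -0.118 0 0 0 0; 0.2 0.084 -0.176 0 0 0 0; 0.2 0.108 -0.226 0 0 0 0; 0.2 0.124 -0.26 0 0 0 0; 0.2 0.132 -0.276 0 0 0 0; 0.2 0.132 -0.278 0 0 0 0; 0.2 0.132 -0.278 0 0 0 0")

```text
time: 16.52
tool_pos: [0.6469, -0.0165, 0.1717]
eef_rot: [179.9, 0.1, -9.8]
wrist_force: [-0.4, -1.2, -2.3]
gripper_width: 0.473
finger_force: 35.0
```

```bash
python3 - <<'E'
from h import *
plan(.6503,-.0173,.0589,-9.8); s,T=tool(); print(s["qpos"].round(1))
c=optics.camera("wrist"); w=cloud(c,T); np.savez("w6.npz",w=w,im=c["image"],T=T); cv2.imwrite("pics/w6.png",c["image"][:,:,::-1])
E
```

```text
t 16.52 shift [3.700e-03 1.000e-04 1.128e-01] turn [0.08 0.12 0.01]
[  -1.8   45.5   -1.6   89.3    1.7   45.3 -103.9]
```

View pics/w6.png

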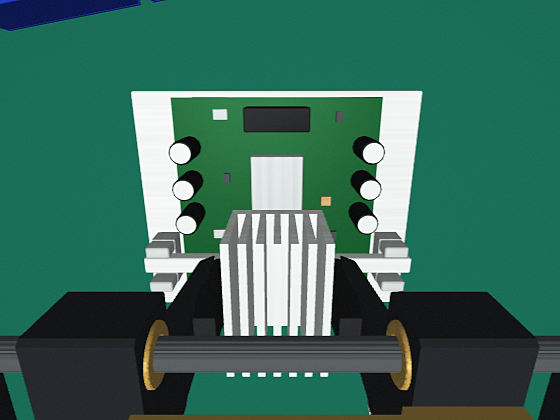

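The sink is held at (277,275), the module is visible ahead at (277,183), and the bar is still in the posts at row 265. Next I measure the sink's pose in the tool frame and recheck the module.

```bash
python3 - <<'E'
from h import *
d=np.load("w6.npz"); w=d["w"]; T=d["T"]; p=(w-T[:3,3])@T[:3,:3]*1000
v,u=np.mgrid[0:420,0:560]; reg=(u>215)&(u<340)&(v>200)&(v<380)
f=p[reg&(abs(p[...,0]-30)<4)&(p[...,2]>-30)&(p[...,2]<16)]   # front face
print("front n,x med",len(f),np.median(f[:,0]),"y",np.percentile(f[:,1],[0.5,99.5]),"z max",np.percentile(f[:,2],[99,99.9]),"tilt",np.degrees(np.polyfit(f[:,2],f[:,0],1)[0]),"yaw",np.degrees(np.polyfit(f[:,1],f[:,0],1)[0]))
t=p[reg&(p[...,0]<27)&(p[...,2]<-20)&(p[...,2]>-32)&(abs(p[...,1])<22)]
A=np.c_[t[:,:2],np.ones(len(t))]
t=t[t[:,2]<np.percentile(t[:,2],60)];A=np.c_[t[:,:2],np.ones(len(t))]
print("top",np.median(t[:,2]),np.degrees(np.linalg.lstsq(A,t[:,2],rcond=None)[0][:2]))
x,y,z=[w[...,i] for i in range(3)]
m=(u>245)&(u<308)&(v>150)&(v<212)&(z>.032)&(z<.039)
q=w[m]*1000;r=cv2.minAreaRect(q[:,:2].astype(np.float32));print(r,np.median(q[:,2]))
a=np.radians(-9.8);e=(q[:,:2]-[650.3,-17.3])@np.array([np.cos(a),np.sin(a)]);g=(q[:,:2]-[650.3,-17.3])@np.array([-np.sin(a),np.cos(a)])
print("module extents rel: x",np.percentile(e,[1,99.5]),"y",np.percentile(g,[.5,99.5]))
E
```

```text
front n,x med 3040 29.226300360660034 y [-20.38144866  21.28675627] z max [13.22308409 13.92293393] tilt 0.6343949826614766 yaw -0.012810403050939827
top -26.399896342756335 [0.09191042 0.45178443]
((658.1301879882812, -18.440155029296875), (41.99611282348633, 44.94440460205078), 80.29994201660156) 35.18213123775718
module extents rel: x [-14.06226938  30.19264308] y [-20.49754814  20.93906226]
```

Converted, 0.097 m is 0.194, 0.093 m is 0.186.

Call:
drive_tool(steps="0.2 0.004 0 0.016 0 0 0; 0.2 0.008 0 0.05 0 0 0; 0.2 0.008 0 0.09 0 0 0; 0.2 0.008 0 0.13 0 0 0; 0.2 0.008 0 0.164 0 0 0; 0.2 0.008 0 0.186 0 0 0; 0.2 0.008 0 0.194 0 0 0; 0.2 0.008 0 0.194 0 0 0")

```text
time: 17.23
tool_pos: [0.6511, -0.0177, 0.0746]
eef_rot: [179.9, 0.1, -9.9]
wrist_force: [-0.2, -0.4, -2.1]
gripper_width: 0.474
finger_force: 35.0
```

```bash
python3 - <<'E'
from h import *
plan(.6509,-.0174,.0592,-9.8)
E
```

```text
t 17.23 shift [-0.0002 -0.0003  0.0154] turn [ 0.05  0.11 -0.07]
```

Converted, 0.0155 m is 0.031, 0.015 m is 0.03.

Call:
drive_tool(steps="0.2 0 0 0.008 0 0 0; 0.2 0 0 0.018 0 0 0; 0.2 0 0 0.026 0 0 0; 0.2 0 0 0.03 0 0 0; 0.2 0 0 0.031 0 0 0; 0.2 0 0 0.031 0 0 0; 0.2 0 0 0.031 0 0 0")

```text
time: 17.82
tool_pos: [0.6521, -0.0167, 0.0603]
eef_rot: [180.0, -0.0, -9.8]
wrist_force: [-0.7, -0.4, -1.3]
gripper_width: 0.473
finger_force: 35.0
```

```bash
python3 - <<'E'
from h import *
plan(.6509,-.0174,.0592,-9.8); s,T=tool(); print(s["tool_pos"],abs(s["qd"]).max())
c=optics.camera("side"); w=cloud(c); cv2.imwrite("pics/side2.png",cv2.resize(c["image"][180:260,190:310],None,fx=5,fy=5)[:,:,::-1])
E
```

```text
t 17.82 shift [-0.0011  0.0009  0.0011] turn [ 0.   -0.02 -0.  ]
[ 0.6521254  -0.01669335  0.06033301] 0.26124139758601983
```

View pics/side2.png

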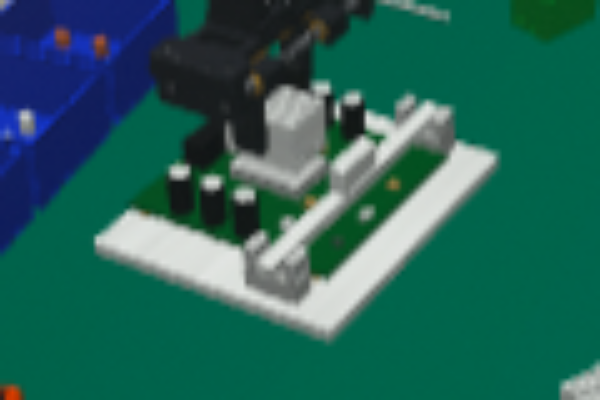

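Side crop: the bar is seated in both posts, and the sink hovers over the module at (290,130) with a gap beneath it. One small trim remains.

Converted, -0.001 m is -0.002.

Call:
drive_tool(steps="0.2 -0.002 0.002 0.002 0 0 0; 0.2 -0.002 0.002 0.002 0 0 0; 0.2 -0.002 0.002 0.002 0 0 0; 0.2 -0.002 0.002 0.002 0 0 0; 0.2 -0.002 0.002 0.002 0 0 0; 0.2 -0.002 0.002 0.002 0 0 0")

```text
time: 18.37
tool_pos: [0.6509, -0.0175, 0.0592]
eef_rot: [180.0, -0.0, -9.8]
wrist_force: [0.5, -0.0, -2.1]
gripper_width: 0.475
finger_force: 35.0
```

```bash
python3 - <<'E'
from h import *
d,r=plan(.6509,-.0174,.0592,-9.8); s,T=tool(); print(s["wrist_force"],s["finger_force"])
c=optics.camera("wrist"); w=cloud(c,T)
p=(w-T[:3,3])@T[:3,:3]*1000; v,u=np.mgrid[0:420,0:560]
f=p[(u>200)&(u<350)&(v>195)&(v<380)&(abs(p[...,0]-30)<3)&(p[...,2]>-30)&(p[...,2]<16)]
print("front x",np.median(f[:,0]),"y",np.percentile(f[:,1],[.5,99.5]))
if np.abs(d).max()<.0015: print(ticket.job_done())
E
```

```text
t 18.37 shift [ 0.     -0.0001  0.    ] turn [ 0.   -0.01  0.  ]
[ 0.54579705 -0.04783074 -2.08729289] 34.999844301491976
front x 29.23169736498051 y [-20.42263205  21.31228385]
the job is handed in; nothing more can be done
None
```

I handed the job in at about 18 s: the bar is seated in both slots, about 1.5 mm off centre and released, and the silver heat sink is still held level, centred about 10 mm above the power module.

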